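# Pull the clogged filter cartridge from the bench air cleaner

## Robot

A 6-joint arm with a two-finger parallel gripper is mounted at the origin on a cart in front of the work surface, level with it; the furniture and walls round the work are solid. World frame = base frame: x ahead of the robot, y to its left, z up, the work surface at z = 0. Lengths are in m, angles in rad, forces in N, time in s.
With the tool pointing down it reaches from about 0.35 to 0.975 m from the base axis. Payload 4.9 kg.
Tool frame: the origin (TCP) lies on the mounting face of the last link; the fingertips stand 173 mm ahead of it and the grasp point (between the pads) lies 155 mm ahead of it; x points along the fingers, z is the direction in which the jaws open and shut, and the axes are right-handed (so a half turn about x gives the same grasp; the last joint's range is limited). The gripper opens to 85 mm and grips with 20 to 120 N. Pads are 22 mm wide; open, the fingers measure 114 mm over their backs; the gripper's body (76 mm by 85 mm) begins 54 mm behind the grasp point. The pads swing forward as they close: fully open they stand 13 mm farther back than shut.
Start: joints at [-1.37, 0.053, 1.613, -0, 1.476, -0.119], TCP at [0.196, -0.593, 0.405] pointing down, gripper open.
Joint ranges: [-3.01, 3.01], [-1.01, 2.22], [0.06, 2.58], [-1.02, 4.17], [0.09, 2.62], [-3.14, 3.14]. Speed limits (rad/s): [2.57, 2.57, 3.14, 3.14, 3.14, 3.14].

## Interface

Orientations are given as a rotation vector (axis times angle).
In Python, from station import get_obs, get_image, get_calibration, finish_job, look_for, masks_of, tip_of gives the robot as it stands.
- The arm moves only by the tool carry_out, never from a script. Its argument "increments" is a list of rows, each a list of 3 entries, a list of its own where there are three numbers: the turn, a rotation vector about the world's x, y, z in units of 0.1 rad (1.0 is 0.1 rad), then the shift along the world's x, y, z in units of 20 mm (1.0 is 20 mm), then the opening, from 0 (shut) to 1 (fully open). A call has 1 to 8 rows; each row shifts and turns the pose as measured when the row begins; what a row does not reach is not made up. A row lasts 1/10 s, in which the tool goes at most 50 mm and 8.59 degrees, less where a joint would pass 70% of its speed; a pose out of reach is approached as far as the arm can. A call with a number of a shift or a turn outside -1 to 1 is refused whole. A call with a gripper value outside its range is refused whole. The fingers move at their own pace and stop on an object; "squeeze" is the grip in N (left out, the last holds). Time passes only in rows, so rows that do not move let the fingers close. It gives the time, the measured TCP pose, the force and the opening at its end, in the units of the state.
- get_obs(): the state, without advancing time (a new reading comes with each control period).
- get_image(name): name is "scene" or "side" or "wrist"; returns (picture, depth): 400x640x3 uint8, blue, green, red; 400x640 float32, m along the optical axis (not along the pixel's ray), 0 where there is no reading.
- get_calibration(name): a dict with "fx", "fy", "cx", "cy" (pixels), "position" and "orientation" of the camera in the world. Camera axes: x right, y down, z forward; pixel columns grow to the right and rows downward; lengths in m; the calibration is good to about 2 mm. A picture is of the moment at which its call begins: read the wrist's pose just before it. get_calibration takes no time and is no camera call; for the wrist camera it gives the pose at the moment of the call.
- finish_job(): hands the job in, once; it reports no verdict.
Trained networks look in the newest picture that a camera, given by its name, has taken for a name from the list of things; names that differ only in an ending like _2 or _b are one class to them, and where a whole thing is asked for, a point or a joint stands for the part that bears it (a point fixed in the world has none). Each returns a list of dicts, best first, with "p" (0 to 1); they miss things now and then, are a little off and sometimes report something else, mostly with a low value. They report only what shows in the picture. A call takes as long as a camera call.
- look_for(camera, query): "centre" ([column, row] in pixels, amid what is visible of it).
- masks_of(camera, query): "region" (400x640 bool, what is visible of it) and "centre" ([column, row] in pixels, amid what is visible of it).
- tip_of(camera, query): "centre" ([column, row] in pixels: a listed point, or the origin of a listed thing).
The state is a dict: "t": time; "q": joint angles; "dq": joint speeds; "effort": joint torques, N m; "tool_pos": TCP position; "tool_rot": TCP orientation; "contact_force": force on the tool from outside, world axes, zero at the start; "wrist_torque": the same for the moment, N m; "opening": finger opening in m.
Only numpy, scipy, OpenCV 4.12 (cv2) and the standard library are available. Lean on these libraries where they do the work, as an engineer would, in place of code of your own. Each camera call takes 0.05 s, during which the arm holds its last target.

## Task

The bench air cleaner on the left holds two filter cartridges; the one with the brown pleats is clogged and has to come out for washing. First switch the fan off: roll the thumbwheel on the cleaner's deck to the left until it stops. Then pinch the two blue sprung tabs of the brown cartridge together to unlatch it, lift it straight out and set it down upright on the floor of the steel tray, beside the cup, without dropping it; leave the white cartridge latched in place and do not knock over or push about the cup, the spray can and the two paint jars.

Things in the scene. Friction and masses are not known exactly. Their poses are not given: they have to be found in the camera images.
- air_cleaner: bench air cleaner, fixed: grey box 160 x 160 x 105 mm, pale flat deck on top at z = 105 mm. Origin: centre of its underside; x points to its back, y to its left seen from the robot in front of it, z up. The two filter bays are centred at x = +22 mm, y = +45 and -45 mm. The thumbwheel is in the front strip of the deck, at x = -56 mm, y = 0
- wheel_top (a point): highest point of the thumbwheel's rim: x = -56, y = 0, z = 113 mm in the air cleaner's frame, axes as that. The black ribbed wheel is 48 mm across and 11 mm wide, its axle along x; only the top 8 mm of its rim, about 35 mm long along y, stands out of the deck. Press a fingertip lightly (3 to 8 N) on it and drag it to +y, in two or three strokes
- fan_wheel (a joint): thumbwheel (fan speed), in rad: 0 = off, at the stop, its one white rib then on top; 2.2 = full speed. Rolling the exposed rim to the left (+y of the air cleaner) lowers the value by about 0.04 rad per mm of rim travel. It turns at about 1 N at the rim and stays where it is left
- clogged_filter: clogged filter cartridge, loose, about 0.25 kg, dark frame, brown pleats. Origin: centre of its underside; x along its length, z up. Lower body 96 (x) x 38 (y) x 78 mm; flange 110 x 48 mm at z = 78 to 82 mm, which rests on the deck. In a bay its x lies along the air cleaner's x, its origin is 27 mm above the cleaner's underside, with 1.5 mm play sideways; it comes out straight up
- clogged_filter_left_tab (a joint): travel in m of the blue tab on the clogged cartridge's +y side: 0 at rest, 0.007 fully pressed inwards; spring 3 N at rest to 10 N fully pressed. Its hook catches 3.5 mm under the deck, so both tabs must be pressed farther than that to free the cartridge
- clogged_filter_right_tab (a joint): the same for the tab on its -y side
- clean_filter: the other cartridge, white pleats, otherwise the same; latched in the other bay, to be left there
- steel_tray: open steel tray, loose, 0.6 kg, 160 (x) x 260 (y) x 26 mm, walls and floor 3 mm. Origin: centre of its underside, z up. (Right of the bench, beyond the tray, thin timber stands upright at about x 0.36, y -0.51 in the world, up to the ceiling: swing the arm in over the bench drawn in, clear of it)
- steel_tray_in (a point): centre of the tray's inner floor, axes as the tray
- spray_can: grey spray can with a pale cap, loose, 53 mm across, 168 mm tall, standing between the air cleaner and the tray, in the way. Origin: centre of its underside, z up
- paint_jar: paint jar with a green lid, loose, 56 mm across, 62 mm tall, standing near the bench's front edge by the vice (fixed, blue, 115 mm tall, about x 0.33 to 0.50, y -0.20 to -0.08 in the world). Origin: centre of its underside, z up
- blue_jar: paint jar with a white lid and blue paint, loose, 48 mm across, 50 mm tall, standing at the back. Origin: centre of its underside, z up
- clogged_filter_pinch (a point): middle of the clogged cartridge's handle, at its x = y = 0, z = 102 mm, axes as the cartridge. A fixed spine 62 (x) x 20 (y) mm reaches z = 108 mm; on either side a blue tab 34 mm long (x) stands from z = 80 to 112 mm, outer faces at y = +27 and -27 mm at rest (54 mm apart), +20 and -20 mm fully pressed (40 mm apart). The cartridge may be carried by its pressed tabs
- rinsing_cup: white plastic cup, loose, 77 mm across its rim, 68 mm tall, standing in the steel tray anywhere along the tray's length. Origin: centre of its underside, z up

How it is judged:
On the way, in this order (a step that is already met when the one before it is completed fails the run):
1. the fan is off: thumbwheel back within 0.12 rad of its stop, the clogged cartridge still in its bay (value of joint fan_wheel below 0.12 rad and z of clogged_filter in the frame of air_cleaner below 0.035 m), for 0.2 s.
2. both tabs of the clogged cartridge are pressed past their catch (more than 3.3 mm) while it still sits in its bay (value of joint each of clogged_filter_left_tab, clogged_filter_right_tab above 0.0033 m and z of clogged_filter in the frame of air_cleaner below 0.035 m), for 0.05 s.
3. the clogged cartridge is lifted clear of the deck (z of clogged_filter in the frame of air_cleaner above 0.107 m), for 0.05 s.
At the end, for the whole second after the job is handed in: Thumbwheel within 0.15 rad of off; the clogged cartridge stands upright (0.08 rad), at rest and released, tabs sprung back, its underside on the tray's floor (5 mm); the tray lies flat on the bench; the clean cartridge is still in its bay (moved under 6 mm) (value of joint fan_wheel below 0.15 rad and x of clogged_filter in the frame of steel_tray_in between -0.077 and 0.077 m and y of clogged_filter in the frame of steel_tray_in between -0.127 and 0.127 m and z of clogged_filter in the frame of steel_tray_in below 0.005 m and angle between clogged_filter's own z axis and vertical below 0.08 rad and linear speed of clogged_filter below 0.02 m/s and value of joint each of clogged_filter_left_tab, clogged_filter_right_tab below 0.002 m and height (world z) of steel_tray below 0.006 m and angle between steel_tray's own z axis and vertical below 0.05 rad and distance of clean_filter from where it was at the start of the episode below 0.006 m); the robot touches nothing.
It fails at once if the clean cartridge is pulled or pushed out of place (10 mm) (distance of clean_filter from where it was at the start of the episode above 0.01 m).
It fails at once if the cartridge is dropped or slammed into the tray (over 80 N) (contact force between clogged_filter and steel_tray above 80 N).
It fails at once if the cup, the spray can or a paint jar is pushed more than 40 mm or tipped more than 0.35 rad (distance of any of spray_can, paint_jar, blue_jar, rinsing_cup from where it was at the start of the episode above 0.04 m or angle between any of spray_can, paint_jar, blue_jar, rinsing_cup's own z axis and vertical above 0.35 rad).
It also fails if it takes over 54 s, if anything falls off the work surface, if the arm or the gripper's body presses on something with over 40 N, if the wrist force passes 120 N, or if a joint passes its speed limit or range.

## Working session

There is one attempt and no reset: what is moved stays moved. The work goes in short steps, Python scripts to look and compute and a tool call to move; the robot and the scene stay as the last step left them, time stands still between calls to the robot, and variables do not carry over. Pictures are saved under pics/ and viewed, and the job is handed in when it is done.

Besides the shell and the picture viewer there is one more tool, called after ">>>" by a JSON object that holds its "method" and its "body", one argument or row to a line. carry_out: Moves the arm, as the interface text tells. Shifts and turns lie within -1 to 1; 1 stands for 20 mm of shift or 0.1 rad of turn. Its arguments: {"type":"object","properties":{"increments":{"type":"array","items":{"type":"array"}},"squeeze":{"type":"number"}},"required":["increments"]}

```bash
ls; mkdir -p pics
python3 - <<'E'
from station import *
import cv2
print(get_obs())
for n in ["scene","side","wrist"]:
    im,d=get_image(n); cv2.imwrite(f"pics/{n}0.png",im); print(n,get_calibration(n))
E
```

```text
pics
{'t': 0.0, 'q': array([-1.37001451e+00,  5.33743937e-02,  1.61427807e+00, -1.44758145e-05,
        1.47603627e+00, -1.18996607e-01]), 'dq': array([-5.56442978e-04,  5.34691750e-04, -1.81496108e-03,  1.71434899e-05,
       -9.43115438e-04, -3.12709704e-04]), 'effort': array([ 9.73167880e-04, -3.93680799e+01, -3.70177352e+01, -1.75201790e-04,
        7.02461286e-03,  9.35052782e-06]), 'tool_pos': array([ 0.19642022, -0.59305317,  0.4034613 ]), 'tool_rot': array([ 0.97187255,  1.34527181, -0.96953539]), 'contact_force': array([0.85811314, 0.75032749, 0.30543696]), 'wrist_torque': array([ 0.02822241, -0.00032644, -0.04830333]), 'opening': 0.08539329737154155}
scene {'fx': 373.8958195602833, 'fy': 373.8958195602833, 'cx': 322.7202317944087, 'cy': 198.09777429535103, 'position': array([0.25415022, 0.6433522 , 0.67997967]), 'orientation': array([-0.6425504 ,  2.60940587, -1.1785311 ])}
side {'fx': 367.5181890412545, 'fy': 367.5181890412545, 'cx': 320.3896250830292, 'cy': 200.52576114296403, 'position': array([0.55224718, 0.77830708, 0.56618374]), 'orientation': array([-0.01281733,  2.7531086 , -1.4967507 ])}
wrist {'fx': 319.8346965255381, 'fy': 319.8346965255381, 'cx': 322.30809652069496, 'cy': 200.45082412550354, 'position': array([ 0.25927961, -0.57109305,  0.37295325]), 'orientation': array([ 2.36252467, -1.70653802, -0.23315235])}
```

View pics/scene0.png

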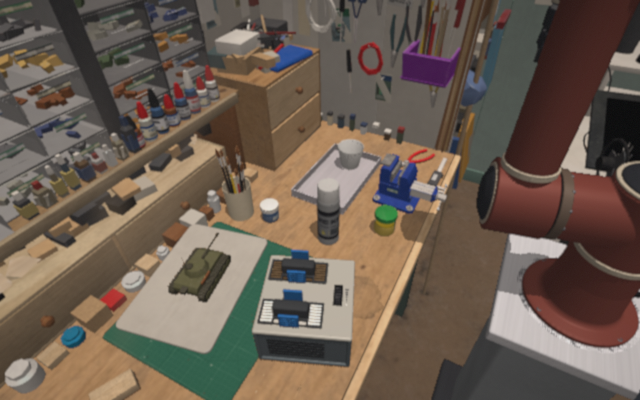

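View pics/side0.png

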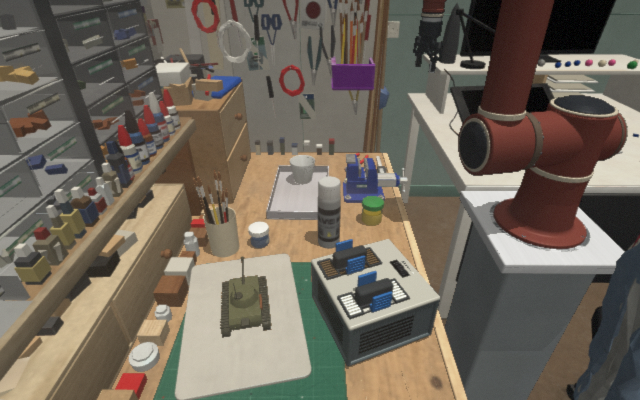

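View pics/wrist0.png

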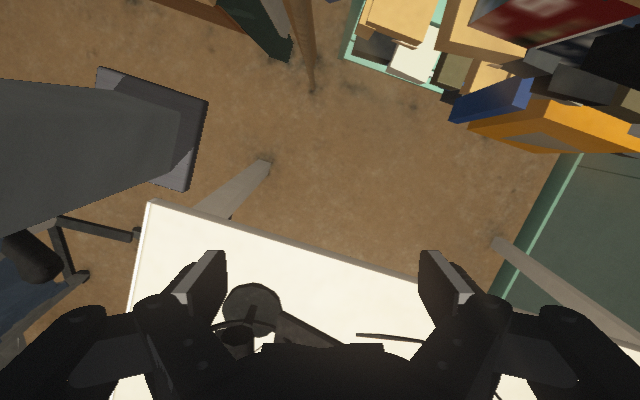

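```bash
cat > h.py <<'E'
from station import *
import numpy as np, cv2
from scipy.spatial.transform import Rotation as R
def cloud(name):
    im,d=get_image(name); c=get_calibration(name)
    v,u=np.mgrid[0:400,0:640]
    p=np.stack([(u-c['cx'])/c['fx']*d,(v-c['cy'])/c['fy']*d,d],-1)
    P=p@R.from_rotvec(c['orientation']).as_matrix().T+c['position']
    P[d<=0]=np.nan
    return im,P,c
def ray(c,px,z):
    d=R.from_rotvec(c['orientation']).apply([(px[0]-c['cx'])/c['fx'],(px[1]-c['cy'])/c['fy'],1])
    return c['position']+d*(z-c['position'][2])/d[2]
E
python3 - <<'E'
from h import *
np.set_printoptions(precision=4,suppress=True)
for n in ["scene","side"]:
    im,P,c=cloud(n); np.save(f"P_{n}.npy",P); cv2.imwrite(f"pics/{n}1.png",im)
    print(n)
    for q,z in [("air_cleaner",0),("wheel_top",.113),("clogged_filter_pinch",.129),("steel_tray_in",.003),("spray_can",0),("paint_jar",0),("blue_jar",0),("rinsing_cup",.003)]:
        try:
            t=tip_of(n,q)[:2]; print(q,[(round(x['p'],2),x['centre'],ray(c,x['centre'],z)) for x in t])
        except Exception as e: print(q,e)
    for q in ["air_cleaner","steel_tray","spray_can","paint_jar","blue_jar","rinsing_cup","clogged_filter","clean_filter"]:
        m=masks_of(n,q)
        if not m: print(q,'none');continue
        np.save(f"m_{n}_{q}.npy",m[0]['region'])
        X=P[m[0]['region']]; X=X[~np.isnan(X).any(1)]
        print(q,round(m[0]['p'],2),len(X),np.percentile(X,2,axis=0),np.percentile(X,98,axis=0))
print(get_obs()['t'])
E
```

```text
scene
air_cleaner [(0.61, [308.3, 322.5], array([0.4713, 0.3079, 0.    ]))]
wheel_top [(0.84, [336.5, 295.5], array([0.4168, 0.2947, 0.113 ]))]
clogged_filter_pinch [(0.75, [300.9, 263.3], array([0.5022, 0.2722, 0.129 ]))]
steel_tray_in [(0.6, [339.6, 177.6], array([ 0.6192, -0.1389,  0.003 ]))]
spray_can [(0.78, [329.8, 240.1], array([0.534 , 0.0908, 0.    ]))]
paint_jar [(0.74, [383.5, 230.4], array([ 0.4294, -0.0003,  0.    ]))]
blue_jar [(0.7, [273.9, 216.4], array([0.7017, 0.084 , 0.    ]))]
rinsing_cup [(0.86, [348.4, 163.1], array([ 0.6267, -0.216 ,  0.003 ]))]
air_cleaner 0.97 6760 [0.3673 0.2209 0.0073] [0.5447 0.4127 0.1061]
steel_tray 0.58 2363 [ 0.5429 -0.263  -0.0013] [ 0.7022 -0.0064  0.0244]
spray_can 0.91 1340 [0.5175 0.0701 0.0053] [0.5614 0.1104 0.1672]
paint_jar 0.79 643 [ 0.4052 -0.0773 -0.0015] [0.454  0.0232 0.062 ]
blue_jar 0.91 339 [0.6853 0.0769 0.0068] [0.724  0.1143 0.0499]
rinsing_cup 0.81 575 [ 0.587  -0.2469  0.0117] [ 0.6553 -0.1741  0.0685]
clogged_filter 0.64 1444 [0.4564 0.2414 0.1019] [0.5575 0.3111 0.1371]
clean_filter 0.75 1778 [0.4228 0.3253 0.10
[... 513 characters left out ...]
))]
blue_jar [(0.81, [263.0, 244.8], array([0.6986, 0.1   , 0.    ]))]
rinsing_cup [(0.83, [302.8, 178.9], array([ 0.6194, -0.2139,  0.003 ]))]
air_cleaner 0.59 7775 [0.3685 0.23   0.0112] [0.5689 0.4161 0.1061]
steel_tray 0.58 2229 [ 0.5538 -0.2639 -0.0002] [ 0.7011 -0.0043  0.0251]
spray_can 0.69 1513 [0.518  0.0723 0.0059] [0.5666 0.1116 0.1678]
paint_jar 0.67 585 [ 0.4037 -0.026  -0.0002] [0.4552 0.0245 0.0625]
blue_jar 0.75 452 [0.6856 0.0747 0.0019] [0.7285 0.1159 0.0507]
rinsing_cup 0.59 581 [ 0.5867 -0.2475  0.006 ] [ 0.6519 -0.1729  0.0694]
clogged_filter 0.78 1438 [0.4577 0.2464 0.1029] [0.5562 0.3135 0.1381]
clean_filter 0.72 1909 [0.421  0.3308 0.1034] [0.5236 0.3956 0.1382]
1.85
```

Run:
```python
from h import *
np.set_printoptions(precision=4,suppress=True)
for n in ["scene","side"]:
    P=np.load(f"P_{n}.npy")
    m=(abs(P[...,2]-.105)<.006)&(P[...,0]>.33)&(P[...,0]<.62)&(P[...,1]>.17)&(P[...,1]<.45)
    X=P[m][:,:2]; X=X.astype(np.float32)
    r=cv2.minAreaRect((X*1000)); print(n,len(X),r)
    # robust: search yaw + center maximizing points inside 161 rect
    best=None
    for yaw in np.radians(np.arange(-40,40,.5)):
        c,s=np.cos(yaw),np.sin(yaw); Y=X@np.array([[c,-s],[s,c]])
        lo=np.percentile(Y,.7,axis=0);hi=np.percentile(Y,99.3,axis=0)
        a=(hi-lo).prod()
        if best is None or a<best[0]: best=(a,np.degrees(yaw),hi-lo,np.array([[c,-s],[s,c]])@((lo+hi)/2))
    print(best)
    P=np.load(f"P_{n}.npy")
    for q in ["clogged_filter","clean_filter"]:
        X=P[np.load(f"m_{n}_{q}.npy")]; X=X[X[:,2]>.12]
        print(q,len(X),X.min(0),X.max(0),cv2.minAreaRect((X[:,:2]*1000).astype(np.float32)))
    for q in ["spray_can","rinsing_cup","paint_jar","blue_jar"]:
        X=P[np.load(f"m_{n}_{q}.npy")]; t=np.nanmax(X[:,2]); X=X[X[:,2]>t-.008]
        print(q,t,X[:,:2].mean(0),X.min(0),X.max(0))
    m=(P[...,2]>.019)&(P[...,2]<.03)&(P[...,0]>.5)&(P[...,0]<.75)&(P[...,1]>-.3)&(P[...,1]<.04)
    X=(P[m][:,:2]*1000).astype(np.float32); print('tray',len(X),cv2.minAreaRect(X), X.min(0),X.max(0))
```

```text
scene 5678 ((470.1070556640625, 308.87652587890625), (167.98890686035156, 169.26089477539062), 22.54383087158203)
(np.float64(0.02712894607650151), np.float64(22.5), array([0.1652, 0.1642]), array([0.4691, 0.3101]))
clogged_filter 662 [0.4763 0.2449 0.12  ] [0.5371 0.307  0.1391] ((507.18475341796875, 276.2921447753906), (61.80634307861328, 54.93921661376953), 22.275487899780273)
clean_filter 790 [0.4421 0.331  0.1201] [0.503  0.3902 0.1389] ((472.5386047363281, 360.3238525390625), (58.98992156982422, 56.530189514160156), 74.43182373046875)
spray_can 0.16878237792917605 [0.5414 0.0879] [0.5192 0.0613 0.1609] [0.5647 0.1097 0.1688]
rinsing_cup 0.06992608314026805 [ 0.6192 -0.2148] [ 0.5829 -0.2509  0.062 ] [ 0.6579 -0.17    0.0699]
paint_jar 0.06420996406063062 [ 0.4299 -0.0007] [ 0.4041 -0.0298  0.0563] [0.4559 0.0254 0.0642]
blue_jar 0.050887636688496496 [0.7048 0.0953] [0.6842 0.0724 0.0434] [0.7278 0.116  0.0509]
tray 365 ((622.8313598632812, -136.3775634765625), (264.4032897949219, 161.3463592529297), 88.9343490600586) [ 540.8456 -268.1477] [704.8703  -4.1462]
side 5062 ((469.399
[... 358 characters left out ...]
)
clean_filter 919 [0.4415 0.3311 0.1202] [0.5031 0.3911 0.1406] ((472.4950866699219, 360.44683837890625), (61.874610900878906, 55.656150817871094), 19.933046340942383)
spray_can 0.16880035517774228 [0.5426 0.0893] [0.5185 0.0593 0.161 ] [0.5663 0.1122 0.1688]
rinsing_cup 0.07128366628250116 [ 0.6194 -0.2122] [ 0.5835 -0.2493  0.0633] [ 0.6558 -0.1692  0.0713]
paint_jar 0.06330520707356602 [0.4307 0.0024] [ 0.4033 -0.0272  0.0554] [0.4575 0.0263 0.0633]
blue_jar 0.05149279355379932 [0.7067 0.0969] [0.6841 0.0736 0.0436] [0.7309 0.1162 0.0515]
tray 310 ((622.6480712890625, -134.4114990234375), (263.872314453125, 158.71885681152344), 88.45570373535156) [ 541.1586 -267.1543] [704.54    -1.4605]
```

Run:
```python
import cv2
im=cv2.imread("pics/scene1.png"); a=cv2.resize(im[230:370,230:380],None,fx=5,fy=4,interpolation=cv2.INTER_CUBIC)
cv2.imwrite("pics/crop1.png",a)
im=cv2.imread("pics/side1.png"); a=cv2.resize(im[230:365,300:450],None,fx=5,fy=4,interpolation=cv2.INTER_CUBIC)
cv2.imwrite("pics/crop2.png",a)
```

```text
(no output)
```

View pics/crop1.png

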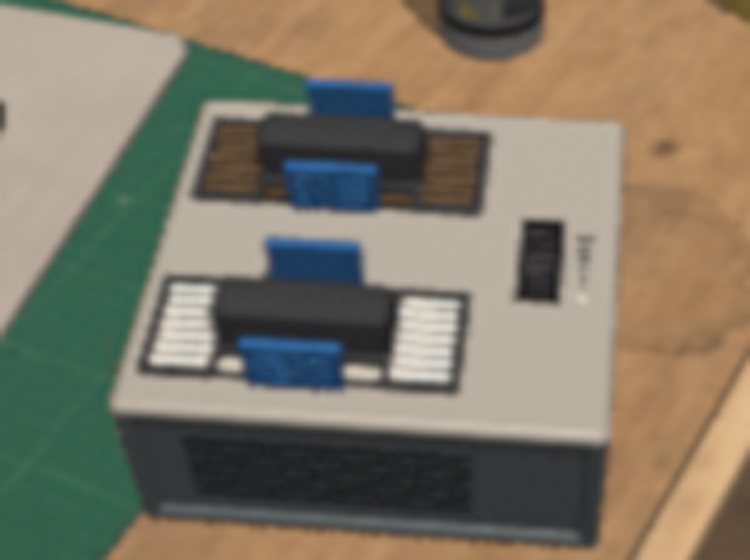

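View pics/crop2.png

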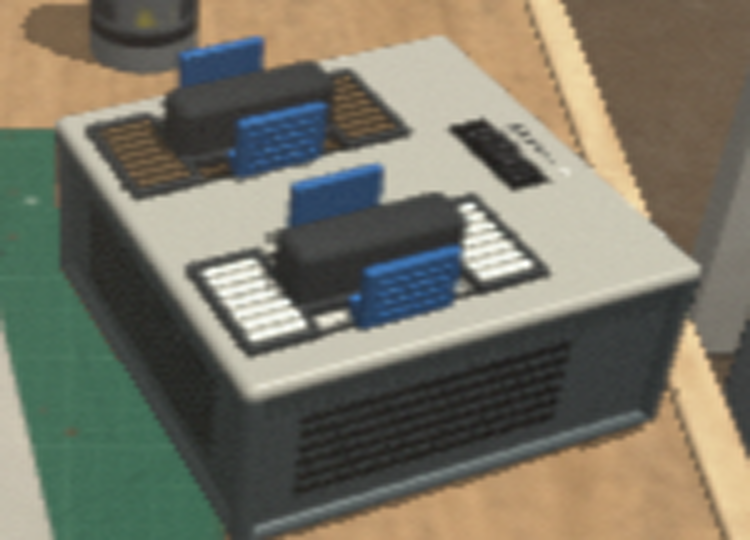

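```bash
cat >> h.py <<'E'
np.set_printoptions(precision=4,suppress=True)
def st():
    o=get_obs(); r=R.from_rotvec(o['tool_rot']).as_matrix(); p=o['tool_pos']
    print('t',o['t'],'tcp',p,'r',np.hypot(p[0],p[1]),'az',np.degrees(np.arctan2(p[1],p[0])),'x',r[:,0],'jaw az',np.degrees(np.arctan2(r[1,2],r[0,2])),'zz',r[2,2],'F',o['contact_force'],'M',o['wrist_torque'],'op',o['opening'],'q',o['q'])
E
python3 - <<'E'
from h import *
st()
E
```

```text
t 1.85 tcp [ 0.1965 -0.5933  0.4047] r 0.6249727584702549 az -71.6774652642281 x [-0. -0. -1.] jaw az -71.67698552968996 zz -3.1429430438212336e-06 F [ 0.1753  0.2019 -0.0847] M [-0.033  -0.0201 -0.004 ] op 0.08539702855158103 q [-1.37    0.0527  1.6129 -0.      1.476  -0.119 ]
```

>>> {"method": "carry_out", "body": {
  "increments": [
    [[0,0,0],[-0.35,1,0],0],
    [[0,0,0],[-0.35,1,0],0],
    [[0,0,0],[-0.35,1,0],0],
    [[0,0,0],[-0.35,1,0],0],
    [[0,0,0],[-0.35,1,0],0],
    [[0,0,0],[-0.35,1,0],0],
    [[0,0,0],[-0.35,1,0],0],
    [[0,0,0],[-0.35,1,0],0]
  ],
  "squeeze": 20
}}

```text
t: 2.65
tool_pos: [0.139, -0.4291, 0.4044]
tool_rot: [0.97, 1.343, -0.97]
contact_force: [-0.2, 0.4, -0.1]
opening: 0.0001
```

>>> {"method": "carry_out", "body": {
  "increments": [
    [[0,0,0],[0.2,1,0],0],
    [[0,0,0],[0.8,1,0],0],
    [[0,0,0],[1,1,0],0],
    [[0,0,0],[1,1,0],0],
    [[0,0,0],[1,1,0],0],
    [[0,0,0],[1,1,0],0],
    [[0,0,0],[1,1,0],0],
    [[0,0,0],[1,1,0],0]
  ]
}}

```text
t: 3.45
tool_pos: [0.2799, -0.2618, 0.4059]
tool_rot: [0.973, 1.335, -0.979]
contact_force: [-0.1, 0.8, -0.3]
opening: -0.0001
```

>>> {"method": "carry_out", "body": {
  "increments": [
    [[0,0,0],[1,1,0],0],
    [[0,0,0],[1,1,0],0],
    [[0,0,0],[1,1,0],0],
    [[0,0,0],[1,1,0],0],
    [[0,0,0],[0.3,1,0],0],
    [[0,0,0],[0.2,1,0],0],
    [[0,0,0.7],[0.2,1,0],0],
    [[0,0,0],[0,1,0],0]
  ]
}}

```text
t: 4.25
tool_pos: [0.3783, -0.0934, 0.4076]
tool_rot: [0.916, 1.357, -0.921]
contact_force: [0.2, -0.4, 0.7]
opening: -0.0003
```

>>> {"method": "carry_out", "body": {
  "increments": [
    [[0,0,0],[0.2,1,0],0],
    [[0,0,0],[0.2,1,0],0],
    [[0,0,0],[0.2,1,0],0],
    [[0,0,0],[0.2,1,0],0],
    [[0,0,0],[0.2,1,0],0],
    [[0,0,0],[0.2,1,0],0],
    [[0,0,0],[0.2,1,0],0],
    [[0,0,0],[0.2,1,0],0]
  ]
}}

```text
t: 5.05
tool_pos: [0.4098, 0.0739, 0.4092]
tool_rot: [0.917, 1.352, -0.919]
contact_force: [0.1, -0.1, 0.1]
opening: 0.0
```

>>> {"method": "carry_out", "body": {
  "increments": [
    [[0,0,0],[0.1,1,0],0],
    [[0,0,0],[0.1,1,0],0],
    [[0,0,0],[0.1,1,0],0],
    [[0,0,0],[0.1,1,0],0],
    [[0,0,0],[0.1,1,-0.5],0],
    [[0,0,0],[0,1,-0.7],0],
    [[0,0,0],[0,1,-0.7],0],
    [[0,0,0],[0,1,-0.7],0]
  ]
}}

```text
t: 5.85
tool_pos: [0.4201, 0.2414, 0.3603]
tool_rot: [0.921, 1.345, -0.911]
contact_force: [-0.4, -0.2, 0.4]
opening: 0.0
```

Run:
```python
from h import *
st()
```

```text
t 5.85 tcp [0.4201 0.2414 0.3603] r 0.4845133155928797 az 29.878121323776774 x [ 0.0223 -0.0075 -0.9997] jaw az -67.81009057646129 zz 0.015393871335603937 F [-0.3677 -0.2185  0.3607] M [-0.0019  0.0212  0.0349] op 2.1447026282081668e-05 q [ 0.3711 -0.267   1.983  -0.0153  1.4076  1.5568]
```

>>> {"method": "carry_out", "body": {
  "increments": [
    [[0.08,0.22,0.05],[0.1,1,-0.8],0],
    [[0,0,0],[0,0.75,-1],0],
    [[0,0,0],[0,0,-0.7],0],
    [[0,0,0],[0,0,0],0]
  ]
}}

```text
t: 6.25
tool_pos: [0.421, 0.2793, 0.3068]
tool_rot: [0.911, 1.373, -0.914]
contact_force: [0.6, 0.5, -0.5]
opening: 0.0001
```

Run:
```python
from h import *
st()
for n in ["wrist","side"]:
    im,d=get_image(n); cv2.imwrite(f"pics/{n}2.png",im)
    if n=="side": cv2.imwrite("pics/crop3.png",cv2.resize(im[190:365,300:500],None,fx=3.5,fy=3.4,interpolation=cv2.INTER_CUBIC))
```

```text
t 6.25 tcp [0.421  0.2793 0.3068] r 0.505239224756287 az 33.561544271571215 x [-0.0026 -0.0002 -1.    ] jaw az -67.29274958242536 zz -0.0008015108053308628 F [ 0.5988  0.4949 -0.4931] M [-0.0681  0.0399  0.0056] op 7.947426930145956e-05 q [ 0.4382 -0.1557  1.9812  0.0009  1.3185  1.6124]
```

View pics/wrist2.png

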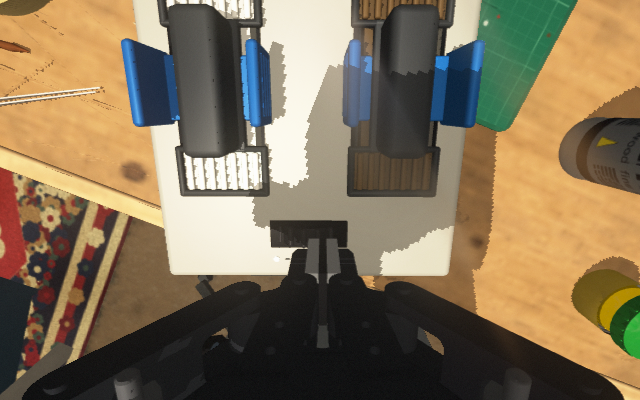

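View pics/crop3.png

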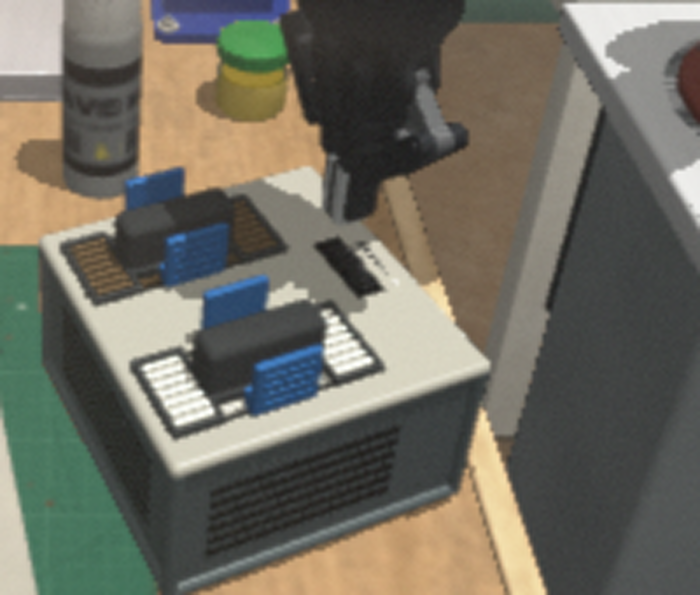

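Run:
```python
from h import *
im,P,c=cloud("wrist")
for q,z in [("wheel_top",.113),("clogged_filter_pinch",.129)]:
    for x in tip_of("wrist",q)[:2]: print(q,x['p'],x['centre'],ray(c,x['centre'],z))
m=(abs(P[...,2]-.105)<.004)&(np.arange(640)[None,:]>150)
X=P[m][:,:2]
ang=np.radians(22.5); Rm=np.array([[np.cos(ang),-np.sin(ang)],[np.sin(ang),np.cos(ang)]])
Y=(X-[.4695,.311])@Rm
print(np.percentile(Y,[.5,99.5],axis=0), len(Y))
# wheel region dark
v,u=np.nonzero((im[215:250,265:352].max(-1)<40)); print('wheel px',u.min()+265,u.max()+265,v.min()+215,v.max()+215)
for px in [(272,234),(346,234),(309,222),(309,246)]: print(px,ray(c,px,.107),(ray(c,px,.107)[:2]-[.4695,.311])@Rm, P[px[1],px[0],2])
```

```text
wheel_top 0.87 [308.7, 238.5] [0.4179 0.2872 0.113 ]
clogged_filter_pinch 0.71 [403.5, 90.2] [0.5061 0.2765 0.129 ]
[[-0.0831 -0.084 ]
 [ 0.0626  0.08  ]] 45780
wheel px 298 347 222 249
(272, 234) [0.41  0.307 0.107] [-0.0565  0.0191] 0.10618820377729968
(346, 234) [0.4264 0.2677 0.107 ] [-0.0564 -0.0235] 0.10658464267520526
(309, 222) [0.425  0.2901 0.107 ] [-0.0491 -0.0023] 0.10540592956364031
(309, 246) [0.4113 0.2846 0.107 ] [-0.0639 -0.0021] 0.14970904581476657
```

>>> {"method": "carry_out", "body": {
  "increments": [
    [[0,0,0],[0.1,-0.3,-0.6],0],
    [[0,0,0],[0,0,-0.2],0],
    [[0,0,0],[0,0,-0.1],0],
    [[0,0,0],[0,0,0],0]
  ]
}}

```text
t: 6.9
tool_pos: [0.4251, 0.2718, 0.2932]
tool_rot: [0.921, 1.366, -0.908]
contact_force: [0.7, -0.8, -0.4]
opening: 0.0002
```

>>> {"method": "carry_out", "body": {
  "increments": [
    [[0,0,0],[-0.08,0.2,-0.2],0],
    [[0,0,0],[0,0,-0.2],0],
    [[0,0,0],[0,0,0],0]
  ]
}}

```text
t: 7.2
tool_pos: [0.4238, 0.2762, 0.2856]
tool_rot: [0.921, 1.365, -0.908]
contact_force: [-0.7, -1.1, 1.5]
opening: -0.0
```

>>> {"method": "carry_out", "body": {
  "increments": [
    [[0,0,0],[0,0,-0.1],0]
  ]
}}

```text
t: 7.3
tool_pos: [0.4241, 0.2763, 0.2848]
tool_rot: [0.921, 1.365, -0.907]
contact_force: [-3.8, -3.0, 12.0]
opening: -0.0001
```

>>> {"method": "carry_out", "body": {
  "increments": [
    [[0,0,0],[-0.1,0.25,0],0]
  ]
}}

```text
t: 7.4
tool_pos: [0.4224, 0.281, 0.286]
tool_rot: [0.919, 1.364, -0.909]
contact_force: [-1.4, -2.3, 5.6]
opening: -0.0001
```

>>> {"method": "carry_out", "body": {
  "increments": [
    [[0,0,0],[-0.1,0.25,0],0]
  ]
}}

```text
t: 7.5
tool_pos: [0.4206, 0.2862, 0.2866]
tool_rot: [0.92, 1.363, -0.908]
contact_force: [-0.0, -0.3, 0.9]
opening: 0.0002
```

>>> {"method": "carry_out", "body": {
  "increments": [
    [[0,0,0],[-0.1,0.25,-0.07],0]
  ]
}}

```text
t: 7.6
tool_pos: [0.4186, 0.2915, 0.2858]
tool_rot: [0.92, 1.362, -0.908]
contact_force: [-2.5, -2.2, 6.3]
opening: -0.0005
```

>>> {"method": "carry_out", "body": {
  "increments": [
    [[0,0,0],[-0.1,0.25,-0.05],0]
  ]
}}

```text
t: 7.7
tool_pos: [0.4166, 0.2969, 0.2849]
tool_rot: [0.92, 1.362, -0.908]
contact_force: [-0.7, -0.8, 1.4]
opening: -0.0001
```

>>> {"method": "carry_out", "body": {
  "increments": [
    [[0,0,0],[-0.1,0.25,-0.06],0]
  ]
}}

```text
t: 7.8
tool_pos: [0.4144, 0.3023, 0.2835]
tool_rot: [0.92, 1.362, -0.907]
contact_force: [-0.0, -0.5, 1.1]
opening: -0.0005
```

>>> {"method": "carry_out", "body": {
  "increments": [
    [[0,0,0],[0,0,0.4],0],
    [[0,0,0],[0.2,-0.5,0.1],0],
    [[0,0,0],[0.2,-0.5,0],0],
    [[0,0,0],[0.1,-0.3,-0.1],0]
  ]
}}

```text
t: 8.2
tool_pos: [0.4241, 0.2757, 0.2908]
tool_rot: [0.917, 1.364, -0.906]
contact_force: [-0.5, -0.5, 0.5]
opening: -0.0003
```

Run:
```python
from h import *
st()
for n in ["wrist","side"]:
    im,d=get_image(n)
    if n=="side": cv2.imwrite("pics/crop4.png",cv2.resize(im[230:290,370:450],None,fx=8,fy=8,interpolation=cv2.INTER_CUBIC))
    else: cv2.imwrite("pics/crop5.png",cv2.resize(im[200:280,250:370],None,fx=6,fy=6,interpolation=cv2.INTER_CUBIC))
```

```text
t 8.2 tcp [0.4241 0.2757 0.2908] r 0.5058127651534639 az 33.02280339096337 x [ 0.0096  0.0019 -1.    ] jaw az -67.30766949801071 zz 0.001968595502740089 F [-0.529  -0.471   0.4953] M [-0.0027 -0.0059 -0.0619] op -0.0002710014467783689 q [ 0.4296 -0.1387  1.9947 -0.0024  1.2761  1.605 ]
```

View pics/crop4.png

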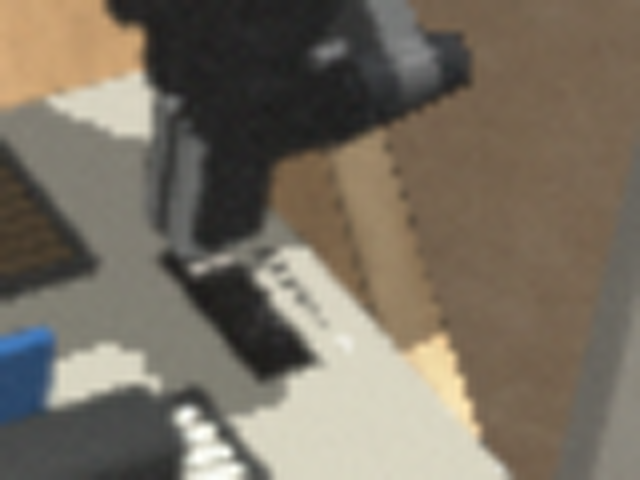

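View pics/crop5.png

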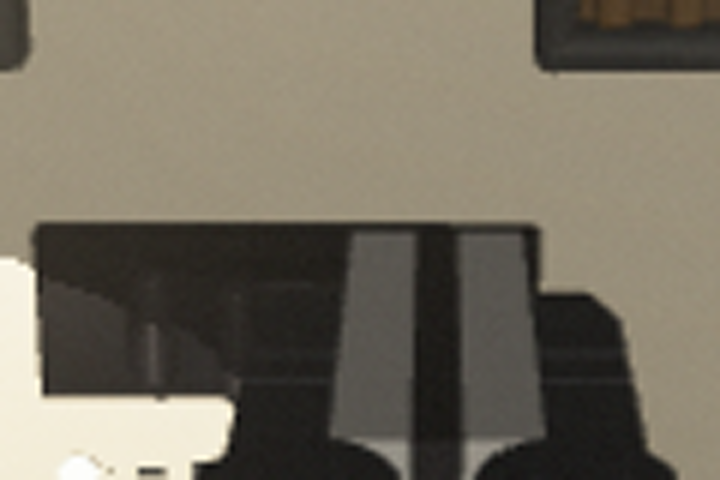

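>>> {"method": "carry_out", "body": {
  "increments": [
    [[0,0,0],[0,0,-0.2],0],
    [[0,0,0],[0,0,-0.04],0]
  ]
}}

```text
t: 8.5
tool_pos: [0.424, 0.2748, 0.2846]
tool_rot: [0.919, 1.364, -0.909]
contact_force: [0.1, -0.9, 0.6]
opening: 0.0001
```

>>> {"method": "carry_out", "body": {
  "increments": [
    [[0,0,0],[-0.1,0.25,-0.02],0]
  ]
}}

```text
t: 8.6
tool_pos: [0.4222, 0.2795, 0.2842]
tool_rot: [0.918, 1.363, -0.91]
contact_force: [-1.1, -6.8, 13.2]
opening: -0.0002
```

>>> {"method": "carry_out", "body": {
  "increments": [
    [[0,0,0],[-0.1,0.25,-0.03],0]
  ]
}}

```text
t: 8.7
tool_pos: [0.4206, 0.2844, 0.2854]
tool_rot: [0.916, 1.361, -0.912]
contact_force: [-5.4, -7.0, 14.8]
opening: -0.0
```

>>> {"method": "carry_out", "body": {
  "increments": [
    [[0,0,0],[-0.1,0.25,-0.05],0]
  ]
}}

```text
t: 8.8
tool_pos: [0.4189, 0.2898, 0.2862]
tool_rot: [0.915, 1.359, -0.912]
contact_force: [0.2, -3.4, 4.0]
opening: -0.0001
```

>>> {"method": "carry_out", "body": {
  "increments": [
    [[0,0,0],[-0.1,0.25,-0.08],0]
  ]
}}

```text
t: 8.9
tool_pos: [0.4174, 0.2953, 0.2861]
tool_rot: [0.915, 1.357, -0.911]
contact_force: [0.9, -2.7, 3.0]
opening: 0.0002
```

>>> {"method": "carry_out", "body": {
  "increments": [
    [[0,0,0],[-0.1,0.25,-0.08],0]
  ]
}}

```text
t: 9.0
tool_pos: [0.4153, 0.301, 0.285]
tool_rot: [0.915, 1.357, -0.909]
contact_force: [0.6, -0.5, 1.0]
opening: -0.0002
```

>>> {"method": "carry_out", "body": {
  "increments": [
    [[0,0,0],[0,0,0.4],0],
    [[0,0,0],[0.2,-0.5,0.2],0],
    [[0,0,0],[0.2,-0.5,0],0],
    [[0,0,0],[0.2,-0.5,-0.1],0]
  ]
}}

```text
t: 9.4
tool_pos: [0.4268, 0.2708, 0.2951]
tool_rot: [0.912, 1.36, -0.907]
contact_force: [-0.7, 0.4, -0.5]
opening: -0.0001
```

Run:
```python
from h import *
st()
for n in ["wrist","side"]:
    im,d=get_image(n)
    if n=="side": cv2.imwrite("pics/crop6.png",cv2.resize(im[230:290,370:450],None,fx=8,fy=8,interpolation=cv2.INTER_CUBIC))
    else: cv2.imwrite("pics/crop7.png",cv2.resize(im[200:280,250:370],None,fx=6,fy=6,interpolation=cv2.INTER_CUBIC))
```

```text
t 9.4 tcp [0.4268 0.2708 0.2951] r 0.5055045820886892 az 32.39632617541454 x [ 0.0116 -0.0039 -0.9999] jaw az -67.18733270869767 zz 0.00809271268646411 F [-0.6867  0.4134 -0.5276] M [-0.0146  0.0197  0.007 ] op -5.89772804683802e-05 q [ 0.4199 -0.1442  1.992  -0.0086  1.2848  1.5949]
```

View pics/crop6.png

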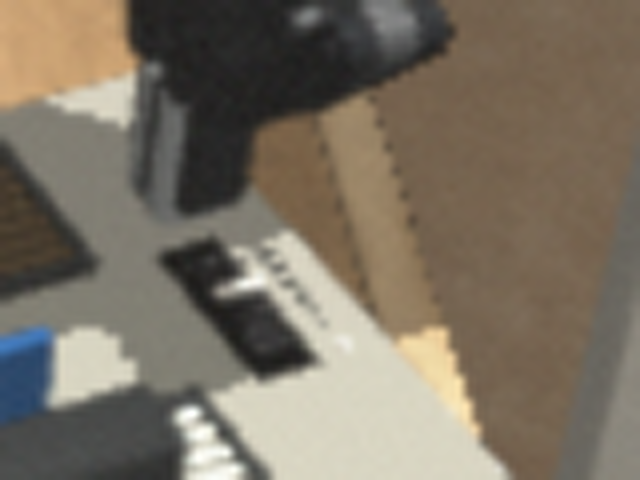

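View pics/crop7.png

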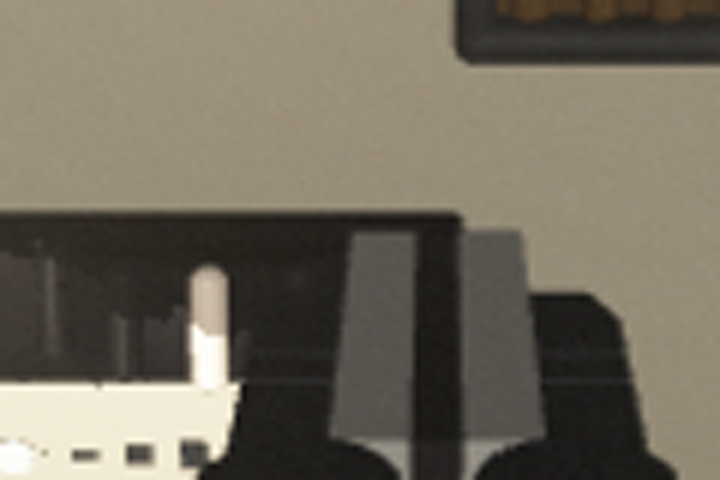

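>>> {"method": "carry_out", "body": {
  "increments": [
    [[0,0,0],[-0.15,0.35,-0.35],0],
    [[0,0,0],[0,0,-0.08],0]
  ]
}}

```text
t: 9.7
tool_pos: [0.4239, 0.2767, 0.2849]
tool_rot: [0.915, 1.359, -0.912]
contact_force: [-1.4, 0.0, 2.6]
opening: -0.0003
```

>>> {"method": "carry_out", "body": {
  "increments": [
    [[0,0,0],[-0.1,0.25,-0.03],0]
  ]
}}

```text
t: 9.8
tool_pos: [0.4224, 0.2815, 0.2847]
tool_rot: [0.914, 1.357, -0.912]
contact_force: [1.4, -4.4, 7.7]
opening: -0.0
```

>>> {"method": "carry_out", "body": {
  "increments": [
    [[0,0,0],[-0.1,0.25,-0.03],0]
  ]
}}

```text
t: 9.9
tool_pos: [0.4213, 0.2852, 0.2848]
tool_rot: [0.906, 1.348, -0.915]
contact_force: [4.9, -23.2, 8.1]
opening: -0.0002
```

>>> {"method": "carry_out", "body": {
  "increments": [
    [[0,0,0],[-0.1,0.25,-0.06],0]
  ]
}}

```text
t: 10.0
tool_pos: [0.4206, 0.2879, 0.2847]
tool_rot: [0.894, 1.337, -0.92]
contact_force: [4.0, -25.3, 11.1]
opening: -0.0001
```

>>> {"method": "carry_out", "body": {
  "increments": [
    [[0,0,0],[-0.1,0.25,-0.06],0]
  ]
}}

```text
t: 10.1
tool_pos: [0.4199, 0.2905, 0.2847]
tool_rot: [0.883, 1.325, -0.925]
contact_force: [3.2, -21.6, 10.2]
opening: -0.0003
```

>>> {"method": "carry_out", "body": {
  "increments": [
    [[0,0,0],[0,0,0.7],0],
    [[0,0,0],[0,0,1],0],
    [[0,0,0],[0,0,1],0.82],
    [[0,0,0],[0,0,1],0.82]
  ]
}}

```text
t: 10.5
tool_pos: [0.4182, 0.2905, 0.3558]
tool_rot: [0.874, 1.329, -0.933]
contact_force: [0.6, 0.4, 0.4]
opening: 0.0285
```

```bash
cat >> h.py <<'E'
def fix(az):
    o=get_obs(); r=R.from_rotvec(o['tool_rot'])
    a=np.radians(az); z=np.array([np.cos(a),np.sin(a),0]); x=np.array([0,0,-1.]); y=np.cross(z,x)
    t=R.from_matrix(np.stack([x,y,z],1)); print('turn units',(t*r.inv()).as_rotvec()/.1)
E
python3 - <<'E'
from h import *
st(); fix(-67.5)
im,d=get_image("side"); cv2.imwrite("pics/crop8.png",cv2.resize(im[200:320,300:460],None,fx=4.5,fy=4.5,interpolation=cv2.INTER_CUBIC))
E
```

```text
t 10.5 tcp [0.4182 0.2905 0.3558] r 0.5092010345648486 az 34.78723931895174 x [ 0.0154 -0.0532 -0.9985] jaw az -67.06666458877295 zz 0.05497064940987412 F [0.6163 0.376  0.4464] M [0.001  0.0358 0.0007] op 0.028545334825340628 q [ 0.4724 -0.1888  1.9255 -0.055   1.4157  1.6519]
turn units [ 0.5327  0.1518 -0.0738]
```

View pics/crop8.png

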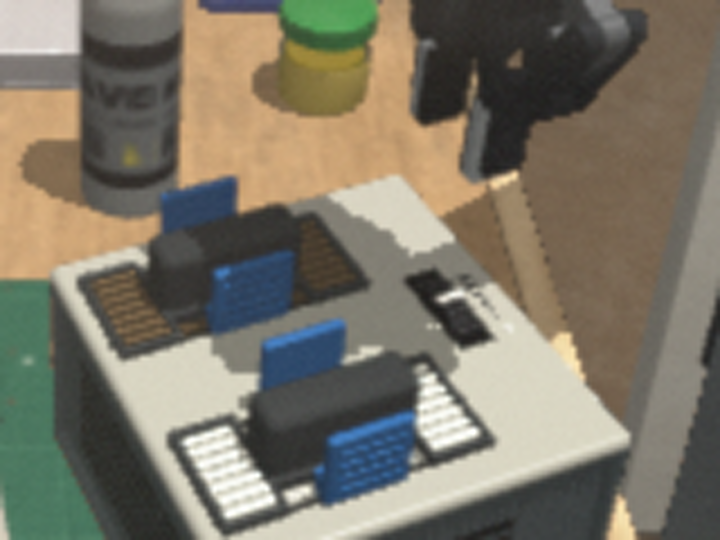

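>>> {"method": "carry_out", "body": {
  "increments": [
    [[0.53,0.15,-0.07],[0.9,-0.15,0],0.82],
    [[0,0,0],[1,-0.15,0],0.82],
    [[0,0,0],[1,-0.15,0],0.82],
    [[0,0,0],[1,-0.15,0],0.82],
    [[0,0,0],[0.6,-0.1,0],0.82],
    [[0,0,0],[0,0,0],0.82]
  ]
}}

```text
t: 11.15
tool_pos: [0.5107, 0.2797, 0.3582]
tool_rot: [0.919, 1.37, -0.904]
contact_force: [-0.4, 0.8, 0.4]
opening: 0.0702
```

Run:
```python
from h import *
st(); fix(-67.5)
im,P,c=cloud("wrist"); cv2.imwrite("pics/wrist9.png",im)
for x in tip_of("wrist","clogged_filter_pinch")[:2]: print(x['p'],x['centre'],ray(c,x['centre'],.129))
m=masks_of("wrist","clogged_filter")
if m:
    print(m[0]['p']); Q=P[m[0]['region']]; Q=Q[(Q[:,2]>.12)&(Q[:,2]<.145)]; 
    ang=np.radians(22.5); Rm=np.array([[np.cos(ang),-np.sin(ang)],[np.sin(ang),np.cos(ang)]])
    Y=(Q[:,:2]-[.470,.310])@Rm; print(len(Y),np.percentile(Y,[1,99],axis=0))
```

```text
t 11.15 tcp [0.5107 0.2797 0.3582] r 0.5822950975780368 az 28.702297898630306 x [ 0.0062  0.0071 -1.    ] jaw az -67.23794762999269 zz -0.004178135121530202 F [-0.3685  0.8195  0.4154] M [ 0.0257 -0.0146  0.0217] op 0.07024369942796939 q [ 0.3724 -0.0175  1.7627  0.0045  1.388   1.5451]
turn units [-0.0713  0.0625 -0.0456]
0.96 [327.4, 229.3] [0.5049 0.2763 0.129 ]
0.88
3917 [[-0.0088 -0.0713]
 [ 0.0504 -0.0188]]
```

View pics/wrist9.png

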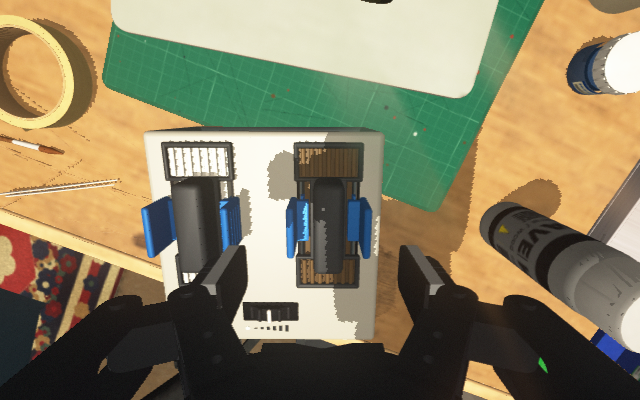

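>>> {"method": "carry_out", "body": {
  "increments": [
    [[-0.07,0.06,-0.05],[-0.15,-0.15,-0.6],0.82],
    [[0,0,0],[0,0,-1],0.82],
    [[0,0,0],[0,0,-0.5],0.82],
    [[0,0,0],[0,0,0],0.82]
  ]
}}

```text
t: 11.7
tool_pos: [0.5031, 0.2772, 0.3136]
tool_rot: [0.912, 1.372, -0.915]
contact_force: [-0.8, 0.2, -0.4]
opening: 0.0702
```

Run:
```python
from h import *
st(); fix(-67.5)
```

```text
t 11.7 tcp [0.5031 0.2772 0.3136] r 0.5743637198379143 az 28.853950825201338 x [-0.0018 -0.0008 -1.    ] jaw az -67.374615627899 zz 6.687539669986142e-05 F [-0.8323  0.1779 -0.3517] M [-0.0361  0.0453  0.0318] op 0.07017745276648443 q [ 0.3741  0.007   1.8158 -0.0001  1.3208  1.55  ]
turn units [ 0.008  -0.0175 -0.0219]
```

>>> {"method": "carry_out", "body": {
  "increments": [
    [[0,0,0],[0.22,0,-0.1],0.82],
    [[0,0,0],[0,0,-0.6],0.82],
    [[0,0,0],[0.05,0,-0.45],0.82],
    [[0,0,0],[0,0,0],0.82]
  ]
}}

```text
t: 12.1
tool_pos: [0.5087, 0.2773, 0.2897]
tool_rot: [0.913, 1.371, -0.914]
contact_force: [0.0, -0.3, -0.2]
opening: 0.0702
```

Run:
```python
from h import *
st(); fix(-67.5)
im,d=get_image("wrist"); cv2.imwrite("pics/wrist10.png",im)
```

```text
t 12.1 tcp [0.5087 0.2773 0.2897] r 0.5793947681263654 az 28.59793655228604 x [-0.0005 -0.0004 -1.    ] jaw az -67.35772304726024 zz 0.00021224097624455984 F [ 0.0198 -0.3006 -0.1954] M [0.0333 0.0581 0.074 ] op 0.07015042019304893 q [ 0.3708  0.0437  1.8208 -0.0002  1.2777  1.5464]
turn units [ 0.0042 -0.0046 -0.0248]
```

View pics/wrist10.png

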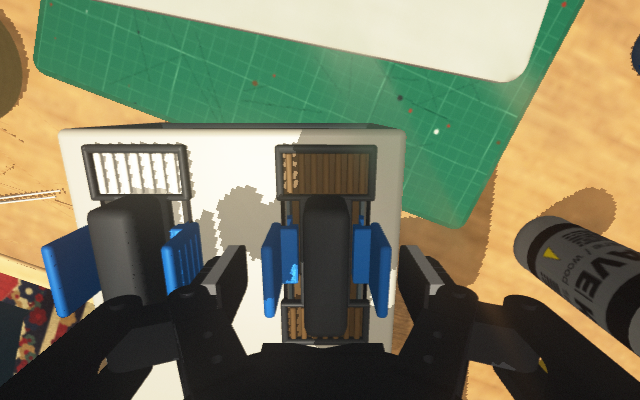

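>>> {"method": "carry_out", "body": {
  "increments": [
    [[0,0,0],[0,-0.06,-0.15],0.82],
    [[0,0,0],[0,0,0],0.4],
    [[0,0,0],[0,0,0],0.3],
    [[0,0,0],[0,0,0],0.2],
    [[0,0,0],[0,0,0],0.2]
  ],
  "squeeze": 40
}}

```text
t: 12.65
tool_pos: [0.5099, 0.2764, 0.2911]
tool_rot: [0.916, 1.368, -0.911]
contact_force: [-0.1, 0.3, -3.0]
opening: 0.0331
```

Run:
```python
from h import *
st(); fix(-67.5)
im,d=get_image("wrist"); cv2.imwrite("pics/wrist11.png",im)
```

```text
t 12.65 tcp [0.5099 0.2764 0.2911] r 0.5799907295595319 az 28.46327305168033 x [ 0.0038  0.0011 -1.    ] jaw az -67.36911053813286 zz 0.000481474866698528 F [-0.1352  0.3316 -3.0153] M [ 0.0224 -0.0048  0.0225] op 0.0330960133078113 q [ 0.3686  0.0425  1.8197 -0.0004  1.2755  1.5445]
turn units [-0.0105  0.0378 -0.0229]
```

View pics/wrist11.png

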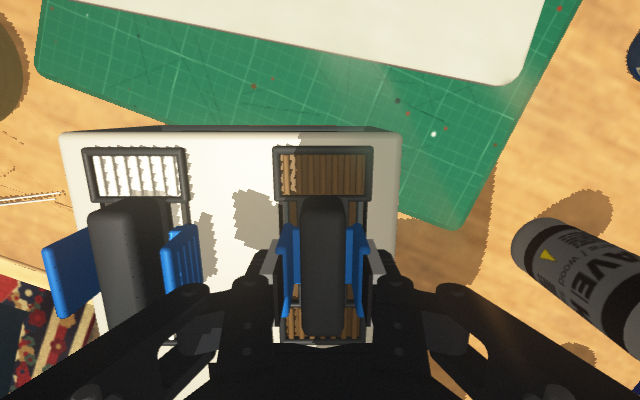

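>>> {"method": "carry_out", "body": {
  "increments": [
    [[0,0,0],[0,0,0.2],0.2],
    [[0,0,0],[0,0,0.3],0.2],
    [[0,0,0],[0,0,0.4],0.2]
  ]
}}

```text
t: 13.0
tool_pos: [0.5088, 0.276, 0.3067]
tool_rot: [0.912, 1.371, -0.915]
contact_force: [1.3, -0.0, -3.4]
opening: 0.0335
```

Run:
```python
from h import *
im,d=get_image("wrist"); cv2.imwrite("pics/wrist12.png",im)
im,d=get_image("side"); cv2.imwrite("pics/crop12.png",cv2.resize(im[180:320,290:460],None,fx=4,fy=4,interpolation=cv2.INTER_CUBIC))
```

```text
(no output)
```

View pics/wrist12.png

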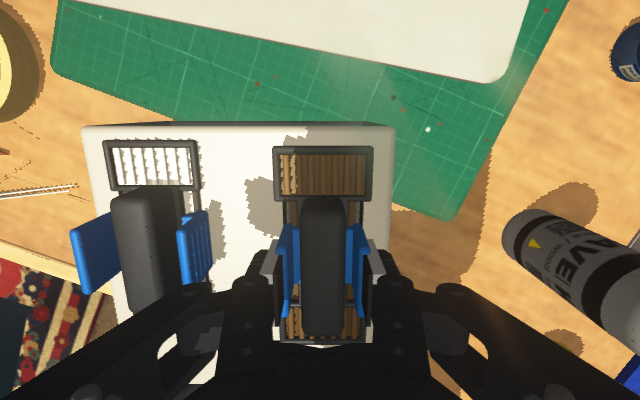

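View pics/crop12.png

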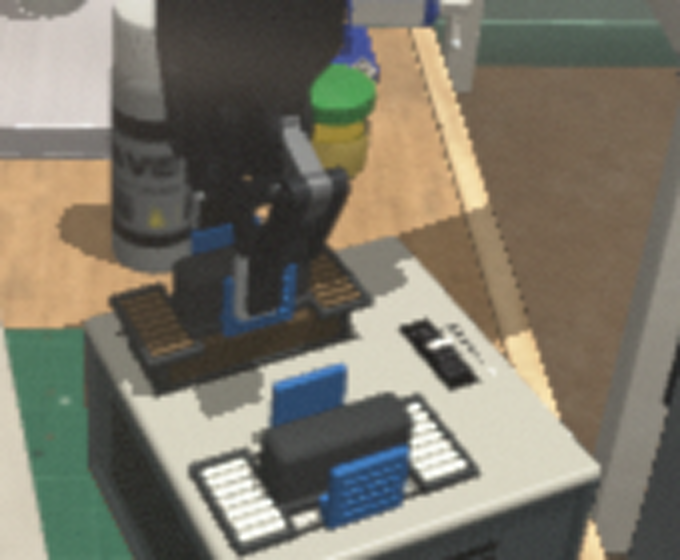

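>>> {"method": "carry_out", "body": {
  "increments": [
    [[0,0,0],[0,0,0.7],0.2],
    [[0,0,0],[0,0,1],0.2],
    [[0,0,0],[0,0,1],0.2],
    [[0,0,0],[0,0,1],0.2],
    [[0,0,0],[0,0,1],0.2],
    [[0,0,0],[0,0,1],0.2],
    [[0,0,0],[0,0,1],0.2],
    [[0,0,0],[0,0,1],0.2]
  ]
}}

```text
t: 13.9
tool_pos: [0.5078, 0.2756, 0.4716]
tool_rot: [0.914, 1.37, -0.913]
contact_force: [0.2, 0.0, -3.4]
opening: 0.0334
```

Run:
```python
from h import *
st(); fix(-67.5)
im,d=get_image("side"); cv2.imwrite("pics/side13.png",im)
```

```text
t 13.9 tcp [0.5078 0.2756 0.4716] r 0.5777414812677494 az 28.494229255508593 x [ 0.0008  0.0001 -1.    ] jaw az -67.36979644505513 zz 0.00023307463749061563 F [ 0.2026  0.0071 -3.3917] M [-0.006   0.0041 -0.0127] op 0.03344274017300241 q [ 0.3686 -0.0907  1.6438 -0.0002  1.5877  1.5444]
turn units [-0.0007  0.0077 -0.0227]
```

View pics/side13.png

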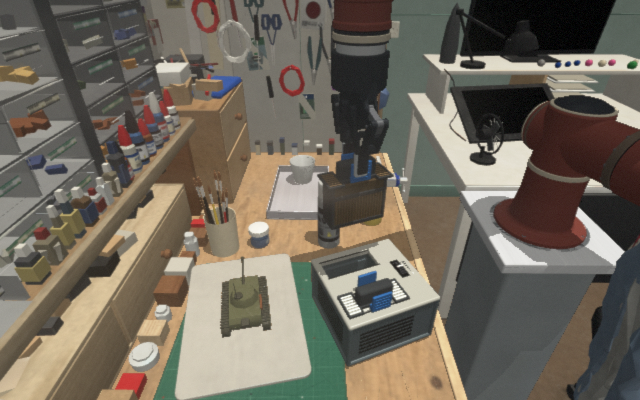

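>>> {"method": "carry_out", "body": {
  "increments": [
    [[0,0,-0.3],[0.3,-0.8,0],0.2],
    [[0,0,-0.3],[0.3,-1,0],0.2],
    [[0,0,-0.3],[0.3,-1,0],0.2],
    [[0,0,-0.3],[0.3,-1,0],0.2],
    [[0,0,-0.3],[0.3,-1,0],0.2],
    [[0,0,-0.3],[0.3,-1,0],0.2],
    [[0,0,-0.3],[0.3,-1,0],0.2],
    [[0,0,-0.3],[0.3,-1,0],0.2]
  ]
}}

```text
t: 14.75
tool_pos: [0.5565, 0.1101, 0.4743]
tool_rot: [1.105, 1.267, -1.103]
contact_force: [-0.0, 0.6, -2.3]
opening: 0.033
```

>>> {"method": "carry_out", "body": {
  "increments": [
    [[0,0,-0.3],[0.3,-1,0],0.2],
    [[0,0,-0.3],[0.3,-1,0],0.2],
    [[0,0,-0.3],[0.3,-1,0],0.2],
    [[0,0,-0.3],[0.3,-1,0],0.2],
    [[0,0,-0.3],[0.3,-1,0],0.2],
    [[0,0,-0.2],[0.3,-1,0],0.2],
    [[0,0,0],[0.3,-1,0],0.2],
    [[0,0,0],[0.3,-1,0],0.2]
  ]
}}

```text
t: 15.55
tool_pos: [0.6036, -0.0648, 0.4656]
tool_rot: [1.237, 1.188, -1.257]
contact_force: [0.3, -0.1, -2.7]
opening: 0.0327
```

Run:
```python
from h import *
st(); fix(-91)
```

```text
t 15.55 tcp [ 0.6036 -0.0648  0.4656] r 0.6070726178127417 az -6.124214428702922 x [-0.0103 -0.0054 -0.9999] jaw az -92.90556994997723 zz 0.005870000665525177 F [ 0.2772 -0.0835 -2.7147] M [ 0.0304 -0.0457 -0.0348] op 0.03271499508276313 q [-0.2281 -0.016   1.5818 -0.0075  1.5846  1.3934]
turn units [ 0.0553 -0.102   0.3329]
```

>>> {"method": "carry_out", "body": {
  "increments": [
    [[0.05,-0.1,0.33],[0.8,-0.5,-0.5],0.2],
    [[0,0,0],[0.1,-0.15,-0.5],0.2],
    [[0,0,0],[0,0,0],0.2]
  ]
}}

```text
t: 15.85
tool_pos: [0.6211, -0.0836, 0.442]
tool_rot: [1.224, 1.2, -1.232]
contact_force: [-0.2, -0.2, -3.5]
opening: 0.0332
```

Run:
```python
from h import *
st(); fix(-91)
im,P,c=cloud("scene"); cv2.imwrite("pics/scene14.png",im)
m=masks_of("scene","clogged_filter")
if m:
    X=P[m[0]['region']];print(m[0]['p'],np.nanpercentile(X,[1,99],axis=0)); np.save('X.npy',X)
im,d=get_image("wrist"); cv2.imwrite("pics/wrist14.png",im)
```

```text
t 15.85 tcp [ 0.6211 -0.0836  0.442 ] r 0.6267413890748841 az -7.661439789805885 x [-0.0051 -0.0013 -1.    ] jaw az -91.43581454874692 zz 0.0014579353760120484 F [-0.1812 -0.2495 -3.4595] M [ 0.021  -0.034  -0.0221] op 0.0331981270788004 q [-0.2519  0.0387  1.5655 -0.0026  1.542   1.344 ]
turn units [ 0.0135 -0.0512  0.0761]
0.61 [[ 0.5642 -0.1046  0.1767]
 [ 0.6714 -0.0588  0.2865]]
```

View pics/scene14.png

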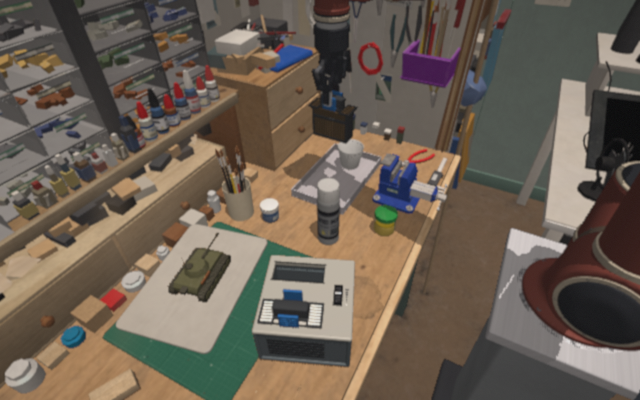

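View pics/wrist14.png

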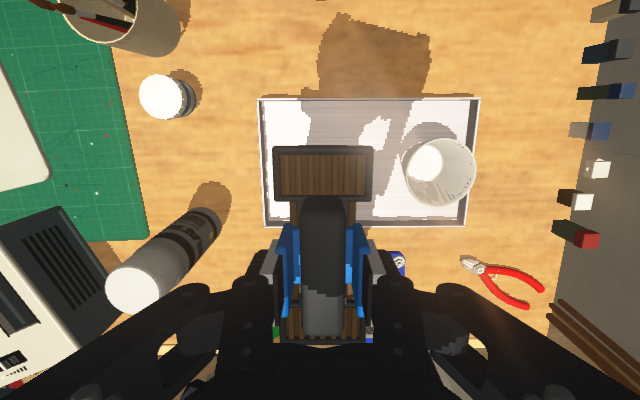

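>>> {"method": "carry_out", "body": {
  "increments": [
    [[0.01,-0.05,0.05],[0,0,-0.7],0.2],
    [[0,0,0],[0,0,-1],0.2],
    [[0,0,0],[0,0,-1],0.2],
    [[0,0,0],[0,0,-1],0.2],
    [[0,0,0],[0,0,-1],0.2],
    [[0,0,0],[0,0,-1],0.2],
    [[0,0,0],[0,0,-0.8],0.2],
    [[0,0,0],[0,0,-0.2],0.2]
  ]
}}

```text
t: 16.8
tool_pos: [0.6186, -0.0772, 0.3067]
tool_rot: [1.222, 1.194, -1.209]
contact_force: [-0.0, 0.3, -2.7]
opening: 0.0331
```

Run:
```python
from h import *
st(); fix(-91)
```

```text
t 16.8 tcp [ 0.6186 -0.0772  0.3067] r 0.6233831420978784 az -7.114182274612777 x [ 0.0119 -0.0019 -0.9999] jaw az -90.64264797648546 zz 0.0017410523471351191 F [-0.0048  0.347  -2.6995] M [-0.0251 -0.0244  0.0557] op 0.03312466431434907 q [-0.2437  0.1233  1.7058  0.0011  1.3004  1.3381]
turn units [ 0.0191  0.1191 -0.0625]
```

Bottom ≈ 0.042. Correct the tilt and lower on.

>>> {"method": "carry_out", "body": {
  "increments": [
    [[0.02,0.12,-0.05],[0.1,0,-0.8],0.2],
    [[0,0,0],[0,0,-0.5],0.2],
    [[0,0,0],[0,0,-0.2],0.2],
    [[0,0,0],[0,0,0],0.2]
  ]
}}

```text
t: 17.2
tool_pos: [0.6211, -0.0768, 0.275]
tool_rot: [1.221, 1.201, -1.221]
contact_force: [0.4, 0.6, -4.1]
opening: 0.0331
```

Run:
```python
from h import *
st(); fix(-91)
```

```text
t 17.2 tcp [ 0.6211 -0.0768  0.275 ] r 0.6257927185339581 az -7.046250806041601 x [ 0.0004 -0.0001 -1.    ] jaw az -90.90788774037556 zz 9.418328273769205e-05 F [ 0.3949  0.6167 -4.0539] M [-0.0439  0.0303  0.028 ] op 0.03307717362060518 q [-0.2418  0.1646  1.7168  0.      1.2597  1.3448]
turn units [ 0.001   0.0045 -0.0161]
```

Expect contact near 0.268; go down in small steps.

>>> {"method": "carry_out", "body": {
  "increments": [
    [[0,0,0],[0,0,-0.15],0.2],
    [[0,0,0],[0,0,-0.05],0.2]
  ]
}}

```text
t: 17.4
tool_pos: [0.6216, -0.077, 0.2721]
tool_rot: [1.222, 1.199, -1.219]
contact_force: [-0.6, -0.0, -3.9]
opening: 0.0331
```

>>> {"method": "carry_out", "body": {
  "increments": [
    [[0,0,0],[0,0,-0.07],0.2]
  ]
}}

```text
t: 17.5
tool_pos: [0.6219, -0.0771, 0.2713]
tool_rot: [1.222, 1.198, -1.218]
contact_force: [-0.3, -0.1, -2.3]
opening: 0.0333
```

>>> {"method": "carry_out", "body": {
  "increments": [
    [[0,0,0],[0,0,-0.06],0.2]
  ]
}}

```text
t: 17.6
tool_pos: [0.6221, -0.0771, 0.2704]
tool_rot: [1.222, 1.197, -1.218]
contact_force: [0.6, 0.3, -3.1]
opening: 0.0333
```

>>> {"method": "carry_out", "body": {
  "increments": [
    [[0,0,0],[0,0,-0.07],0.2]
  ]
}}

```text
t: 17.7
tool_pos: [0.6222, -0.0772, 0.2694]
tool_rot: [1.223, 1.196, -1.218]
contact_force: [0.1, 0.7, -1.9]
opening: 0.033
```

>>> {"method": "carry_out", "body": {
  "increments": [
    [[0,0,0],[0,0,-0.06],0.2]
  ]
}}

```text
t: 17.8
tool_pos: [0.6222, -0.0772, 0.2683]
tool_rot: [1.223, 1.196, -1.217]
contact_force: [0.4, -0.5, -3.5]
opening: 0.0333
```

>>> {"method": "carry_out", "body": {
  "increments": [
    [[0,0,0],[0,0,-0.06],0.2]
  ]
}}

```text
t: 17.9
tool_pos: [0.6223, -0.0772, 0.2671]
tool_rot: [1.223, 1.196, -1.217]
contact_force: [-0.1, -0.8, -2.4]
opening: 0.0331
```

>>> {"method": "carry_out", "body": {
  "increments": [
    [[0,0,0],[0,0,-0.05],0.2]
  ]
}}

```text
t: 18.0
tool_pos: [0.6225, -0.0773, 0.2667]
tool_rot: [1.223, 1.195, -1.217]
contact_force: [-1.7, 0.2, 4.0]
opening: 0.033
```

>>> {"method": "carry_out", "body": {
  "increments": [
    [[0,0,0],[0,0,-0.05],0.2]
  ]
}}

```text
t: 18.1
tool_pos: [0.6226, -0.0773, 0.2667]
tool_rot: [1.223, 1.196, -1.217]
contact_force: [-3.6, 0.9, 5.3]
opening: 0.0332
```

Run:
```python
from h import *
st(); fix(-91)
im,P,c=cloud("scene"); cv2.imwrite("pics/crop15.png",cv2.resize(im[80:240,260:420],None,fx=3.7,fy=3.7,interpolation=cv2.INTER_CUBIC))
```

```text
t 18.1 tcp [ 0.6226 -0.0773  0.2667] r 0.6274154315383542 az -7.0790992886368125 x [ 0.0066 -0.0016 -1.    ] jaw az -90.92365909687955 zz 0.0014991167556627771 F [-3.5886  0.935   5.3356] M [ 0.2193  0.7444 -0.003 ] op 0.03323653586447294 q [-0.2421  0.176   1.719   0.      1.2398  1.3448]
turn units [ 0.0161  0.0656 -0.0134]
```

View pics/crop15.png

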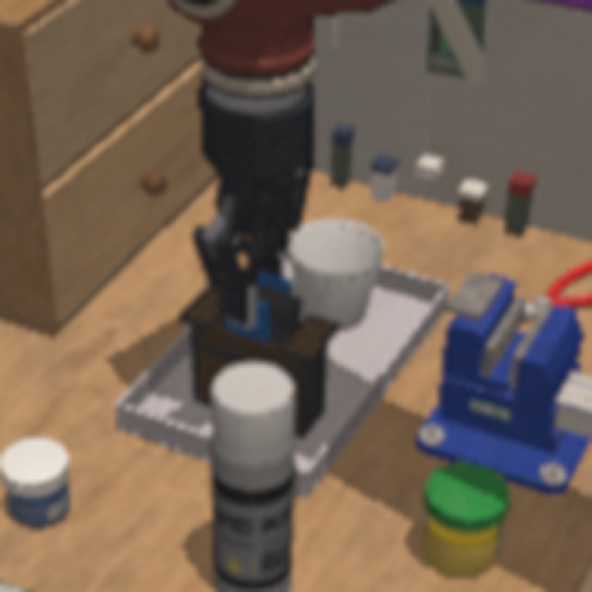

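>>> {"method": "carry_out", "body": {
  "increments": [
    [[0,0,0],[0,0,0],0.45],
    [[0,0,0],[0,0,0],0.6],
    [[0,0,0],[0,0,0],0.85],
    [[0,0,0],[0,0,0],0.85],
    [[0,0,0],[0,0,0],0.85]
  ]
}}

```text
t: 18.65
tool_pos: [0.6229, -0.0774, 0.2665]
tool_rot: [1.224, 1.193, -1.215]
contact_force: [0.2, -0.4, 0.2]
opening: 0.0721
```

Run:
```python
from h import *
st()
im,P,c=cloud("wrist"); cv2.imwrite("pics/wrist16.png",im)
```

```text
t 18.65 tcp [ 0.6229 -0.0774  0.2665] r 0.6277160019714184 az -7.080195606344269 x [ 0.0089 -0.0022 -1.    ] jaw az -90.91878057916682 zz 0.002084231408296472 F [ 0.2039 -0.4276  0.216 ] M [ 0.0346 -0.0242 -0.0079] op 0.07206085167176446 q [-0.2421  0.1763  1.719  -0.      1.237   1.3448]
```

View pics/wrist16.png

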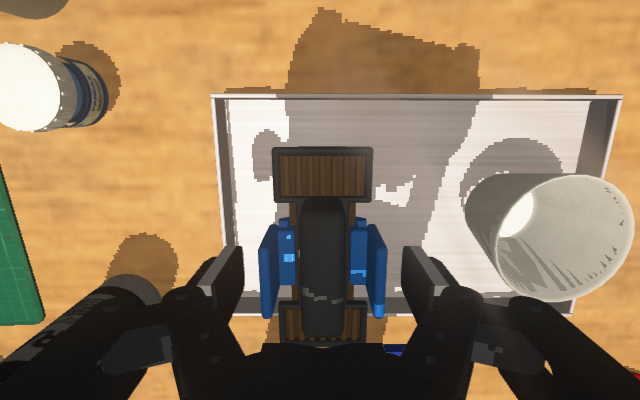

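Released and the tabs have sprung out, with gaps on both sides. Lift straight up.

>>> {"method": "carry_out", "body": {
  "increments": [
    [[0,0,0],[0,0,0.3],0.85],
    [[0,0,0],[0,0,0.6],0.85],
    [[0,0,0],[0,0,1],0.85],
    [[0,0,0],[0,0,1],0.85],
    [[0,0,0],[0,0,1],0.85],
    [[0,0,0],[0,0,1],0.85],
    [[0,0,0],[0,0,0.5],0.85],
    [[0,0,0],[0,0,0],0.85]
  ]
}}

```text
t: 19.5
tool_pos: [0.6228, -0.0773, 0.3861]
tool_rot: [1.225, 1.188, -1.211]
contact_force: [0.1, -0.1, -0.2]
opening: 0.0725
```

Run:
```python
from h import *
st()
for n in ["scene","side"]:
    im,P,c=cloud(n); cv2.imwrite(f"pics/{n}17.png",im)
    for q in ["clogged_filter","clean_filter","rinsing_cup","spray_can","steel_tray"]:
        m=masks_of(n,q)
        if m:
            X=P[m[0]['region']]; print(n,q,round(m[0]['p'],2),np.nanpercentile(X,[2,98],axis=0).ravel())
            if q=="clogged_filter":
                T=X[(X[:,2]>.078)&(X[:,2]<.09)]; T=T[~np.isnan(T).any(1)]
                A=np.c_[T[:,:2],np.ones(len(T))]; s=np.linalg.lstsq(A,T[:,2],rcond=None)[0]; print('flange slope',s,len(T))
```

```text
t 19.5 tcp [ 0.6228 -0.0773  0.3861] r 0.6275781975876964 az -7.076088058243915 x [ 0.0153 -0.0038 -0.9999] jaw az -90.91672246782021 zz 0.0035624865074851964 F [ 0.1299 -0.1108 -0.1932] M [0.0132 0.0274 0.0303] op 0.07253108191418664 q [-0.242   0.0666  1.6297 -0.      1.4296  1.3448]
scene clogged_filter 0.91 [ 0.5704 -0.1003  0.0104  0.6718 -0.049   0.1122]
flange slope [-0.0033  0.0299  0.0876] 265
scene clean_filter 0.6 [0.4214 0.324  0.1015 0.5244 0.3938 0.137 ]
scene rinsing_cup 0.63 [ 0.5863 -0.2474  0.0128  0.6562 -0.1732  0.0699]
scene spray_can 0.63 [0.5175 0.0622 0.002  0.5646 0.1105 0.1671]
scene steel_tray 0.84 [ 0.542  -0.2634 -0.0018  0.7033 -0.005   0.025 ]
side clogged_filter 0.6 [ 0.5725 -0.0992  0.006   0.6683 -0.0488  0.1113]
flange slope [-0.0061  0.0209  0.0896] 247
side clean_filter 0.73 [0.4215 0.3254 0.1033 0.5217 0.3948 0.1382]
side rinsing_cup 0.71 [ 0.5862 -0.2475  0.0408  0.6545 -0.1007  0.1089]
side spray_can 0.73 [0.5178 0.0659 0.0019 0.5672 0.1116 0.1678]
side steel_tray 0.87 [ 0.5444 -0.2663 -0.0003  0.7016 -0.0038  0.026 ]
```

View pics/side17.png

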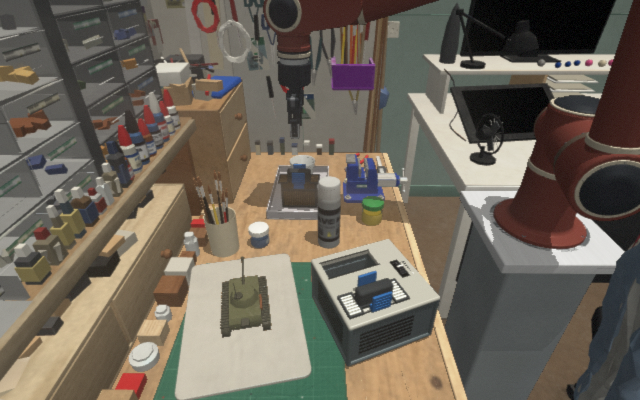

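View pics/scene17.png

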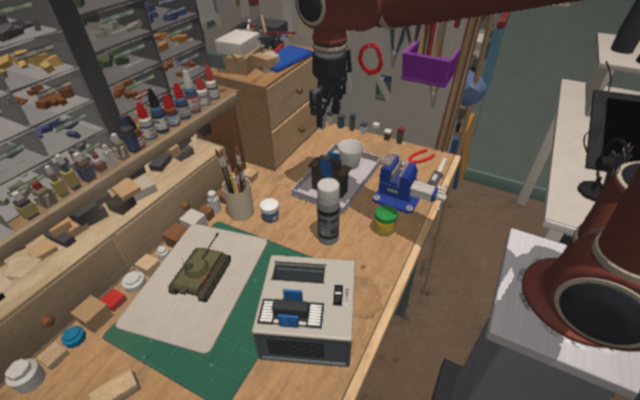

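Run:
```python
from station import *
print(finish_job())
```

```text
the job is handed in; nothing more can be done
None
```

I switched the fan off, took out the brown cartridge and stood it upright in the steel tray beside the cup, then handed the job in at about 20 s of the 54 s allowed. `finish_job` reports no verdict, so these are my own last checks.

- **Fan:** I rolled the wheel left in three strokes until the white rib was on top. On the last stroke the rib pushed back with about 25 N, so the wheel was at its stop. The forces varied more than asked: up to about 15 N of down-force and 25 N sideways, against the 3 to 8 N called for.
- **Cartridge:** I pinched both tabs with a 40 N squeeze and lifted the cartridge straight out. I lowered it slowly until it touched the tray floor at roughly 4–5 N. After I let go, the tabs sprang back, it stood on the floor at about x 0.622, y -0.077, and the arm rose clear.
- **Clean cartridge, cup and spray can:** They measured the same at the end as at the start, within 1 to 2 mm in the scene camera. The tray still lies flat. I did not measure the two jars again, but they look unmoved in the final pictures.
- **Readings that disagreed:**
  - The gripper showed a 33 mm opening on the pressed tabs, where 40 mm was expected.
  - A rough fit to the cartridge's flange gave a 0.02 to 0.03 rad slope, within the 0.08 limit.
  - The side camera's cup outline also took in part of the cartridge, so I relied on the scene camera for the cup.

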